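# Load the angled drilling fixture with housing, spacer and cover

## Task

Load the angled drilling fixture: put the thick housing in its square four-corner pocket with the bored side up, then lay the flat spacer plate on the housing, then the cover on the spacer with its round boss up. Each part must sit fully home and square between the corner walls, flat on what is under it, and be let go. Leave the ring, the tub and the wrench alone.

Things in the scene. Friction and masses are not known exactly. Their poses are not given: they have to be found in the camera images.
- fixture: Grey steel angled drilling fixture fixed to the bench; base 130 x 104 mm. Origin at the centre of its underside, z up. It carries a 100 x 100 mm plate sloping 30 degrees down toward -x (roughly toward the robot); on it four L-shaped dark steel corner walls form a 64 x 64 mm square pocket. Walls: 54 mm high, 6 mm thick, the top 8 mm flared outward as a lead-in.
- nest: The pocket on the sloping plate. Origin at the centre of the pocket floor, 66 mm above the bench; z is the pocket's axis (out of the floor, leaning 30 degrees from vertical toward the robot's side), y is level, x points up the slope. The walls reach 12 mm from each inner corner, so the middle 40 mm of every side is open down to the floor for fingers.
- housing: Aluminium housing block 60 x 60 x 24 mm with a 34 mm blind bore in its upper face. Origin at the centre of its underside, z up out of the bored face, x and y along its sides. Goes in first, on the pocket floor.
- spacer: Flat steel spacer plate 60 x 60 x 18 mm with a 26 mm through hole; both faces alike. Origin at its centre (9 mm above its underside), x and y along its sides. Goes in second, on the housing.
- cover: Aluminium cover: square flange 60 x 60 x 10 mm with a round boss 34 mm in diameter and 18 mm high on its upper face (28 mm in all). Origin at the centre of the flange's underside, z up through the boss. Goes in last, on the spacer, boss up.
- die_ring: Bystander: loose plain steel ring, 80 mm outside, 22 mm high. Origin at the centre of its underside.
- tub: Bystander: loose white plastic tub, 64 mm across, 50 mm high. Origin at the centre of its underside.
- wrench: Bystander: loose steel wrench 170 mm long, lying flat. Origin at its underside.
Not all that is in view belongs to the job. What is shaped like the cover but pink is not meant.

How it is judged:
By the outcome, as a careful person would: the job done as asked, in the order asked, and still so for the second after the job is handed in, with the robot touching nothing.
It also fails if it takes over 67 s, if anything falls off the work surface, if the arm or the gripper's body presses on something with over 40 N, if the wrist force passes 120 N, or if a joint passes its speed limit or range.

## Robot

A 6-joint arm with a two-finger parallel gripper is mounted at the origin on the work surface. World frame = base frame: x ahead of the robot, y to its left, z up, the work surface at z = 0. Lengths are in m, angles in rad, forces in N, time in s.
With the tool pointing down it reaches from about 0.4 to 0.825 m from the base axis. Payload 7 kg.
Tool frame: the origin (TCP) lies at the very end of the fingers, on their centre line; the grasp point (between the pads) lies 19 mm behind it; z points along the fingers, y is the line along which they close (so a half turn about z gives the same grasp; the last joint's range is limited). The gripper opens to 88 mm and grips with 3 to 60 N. Pads are 19 mm wide; open, the fingers measure 130 mm over their backs; the gripper's body (78 mm by 193 mm) begins 47 mm behind the grasp point.
Start: joints at [-0.906, 0.359, 0.012, 0, -1.224, -0.288], TCP at [0.248, -0.628, 0.196] pointing down, gripper open.
Joint ranges: [-3.07, 3.07], [-1.43, 2.12], [-1.02, 1.25], [-3.03, 1.67], [-3.05, -0], [-3.03, 3.03]. Speed limits (rad/s): [2.39, 2.39, 3.01, 3.14, 3.14, 3.14].

## Interface

Orientations are given as [roll, pitch, yaw] about the fixed x, y, z axes, in that order (R = Rz(yaw) Ry(pitch) Rx(roll)).
In Python, from station import * gives the robot as it stands.
- The arm moves only by the tool servo_tool, never from a script. Its argument "moves" is a list of rows, each an object of numbers: "jaw": the opening, from 0 (shut) to 1 (fully open); "dx", "dy", "dz": the shift along the world's x, y, z in m; "roll": the turn about the world's z in degrees. A call has exactly 10 rows; each row shifts and turns the commanded pose from where the row before left it; what a row does not reach is not made up. A row lasts 1/8 s, in which the tool goes at most 62.5 mm and 10.7 degrees, less where a joint would pass 70% of its speed; a pose out of reach is approached as far as the arm can. A call with a gripper value outside its range is refused whole. The fingers move at their own pace and stop on an object; "newtons" is the grip in N (left out, the last holds). Time passes only in rows, so rows that do not move let the fingers close, or fill a call up. It gives the time, the measured TCP pose, the force, the opening and the grip force at its end, in the units of the state.
- get_state(): the state, without advancing time (a new reading comes with each control period).
- grab_frame(name): name is "scene" or "top" or "wrist"; returns (picture, depth): 384x512x3 uint8, red, green, blue; 384x512 float32, m along the optical axis (not along the pixel's ray), 0 where there is no reading.
- calibration(name): a dict with "intrinsics" (3x3 intrinsics, pixels), "R" (3x3) and "t" (3): a world point X has camera coordinates R X + t. Camera axes: x right, y down, z forward; pixel columns grow to the right and rows downward; lengths in m; the calibration is good to about 2 mm. The wrist camera is an equidistant fisheye: a pixel r from the principal point sees the ray r / f radians off the axis. A picture is of the moment at which its call begins: read the wrist's pose just before it. calibration takes no time and is no camera call; for the wrist camera it gives the pose at the moment of the call.
- job_done(): hands the job in; it is judged then, once.
The state is a dict: "t": time; "q": joint angles; "qd": joint speeds; "joint_efforts": joint torques, N m; "eef_pos": TCP position; "ee_rot": TCP orientation; "force": force on the tool from outside, world axes, zero at the start; "moment": the same for the moment, N m; "width": finger opening in m; "gripper_force": force on a finger pad.
Only numpy, scipy, OpenCV 4.12 (cv2) and the standard library are available. Lean on these libraries where they do the work, as an engineer would, in place of code of your own. Each camera call takes 0.05 s, during which the arm holds its last target. There are 200 camera calls.

## Working session

There is one attempt and no reset: what is moved stays moved. The work goes in short steps, Python scripts to look and compute and a tool call to move; the robot and the scene stay as the last step left them, time stands still between calls to the robot, and variables do not carry over. Pictures are saved under pics/ and viewed, at most 10 in all, crops included, and the job is handed in when it is done.

Besides the shell and the picture viewer there is one more tool, called as name(argument=value, ...) on one line, values as JSON. servo_tool: Moves the arm, as the interface text tells. Its arguments: {"type":"object","properties":{"moves":{"type":"array","items":{"type":"object","properties":{"jaw":{"type":"number"},"dx":{"type":"number"},"dy":{"type":"number"},"dz":{"type":"number"},"roll":{"type":"number"}}}},"newtons":{"type":"number"}},"required":["moves"]}

```bash
mkdir -p pics; ls
python3 - <<'E'
from station import *
import cv2,numpy as np
s=get_state();print(s)
for n in("scene","top","wrist"):
    p,d=grab_frame(n);c=calibration(n);np.savez(f"{n}0.npz",p=p,d=d,**{k:np.array(c[k]) for k in("intrinsics","R","t")})
    cv2.imwrite(f"pics/{n}0.png",p[:,:,::-1]);print(n,c)
E
```

```text
pics
{'t': 0.0, 'q': array([-9.05893443e-01,  3.59413274e-01,  1.10908969e-02, -3.44423217e-04,
       -1.22408950e+00, -2.88112094e-01]), 'qd': array([ 0.00031697,  0.0005904 ,  0.00088732, -0.00102591,  0.00074013,
        0.00119481]), 'joint_efforts': array([-1.81974327e-03, -5.82704508e+01,  2.93069905e+01,  6.99784756e+00,
        6.94125876e-03, -1.54709483e-04]), 'eef_pos': array([ 0.24814871, -0.62717281,  0.19472063]), 'ee_rot': array([ 3.13995169e+00, -1.48655701e-04, -2.76491904e+00]), 'force': array([-0.30492221,  0.43776256,  0.38872264]), 'moment': array([-0.02237068, -0.03419261,  0.02909575]), 'gripper_force': 0.0, 'width': 0.08751505719545438}
scene {'intrinsics': array([[355.65383415,   0.        , 255.01299892],
       [  0.        , 355.65383415, 199.11382558],
       [  0.        ,   0.        ,   1.        ]]), 'R': array([[ 0.29177554,  0.95645533, -0.00776054],
       [ 0.69230683, -0.21677914, -0.68827179],
       [-0.65998355,  0.1954482 , -0.72541141]]), 't': array([-0.11375506, -0.40570117,  1.53621922])}
top {'intrinsics': array([[390.68537003,   0.        , 251.91966624],
       [  0.        , 390.68537003, 191.84491241],
       [  0.        ,   0.        ,   1.        ]]), 'R': array([[ 0.00794388, -0.99995177, -0.00577429],
       [-0.98058178, -0.0066582 , -0.19599756],
       [ 0.19594966,  0.00721915, -0.98058738]]), 't': array([-0.08477964,  0.61923488,  1.01071315])}
wrist {'intrinsics': array([[297.31863964,   0.        , 258.60097939],
       [  0.        , 297.31863964, 192.17745127],
       [  0.        ,   0.        ,   1.        ]]), 'R': array([[-3.68136788e-01,  9.29771162e-01,  9.43824717e-04],
       [ 8.96321673e-01,  3.54622482e-01,  2.66177299e-01],
       [ 2.47149275e-01,  9.88356263e-02, -9.63923625e-01]]), 't': array([ 0.67362347, -0.03401337,  0.38885412])}
```

View pics/scene0.png

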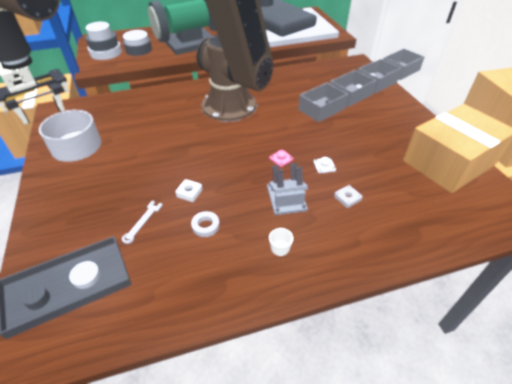

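View pics/top0.png

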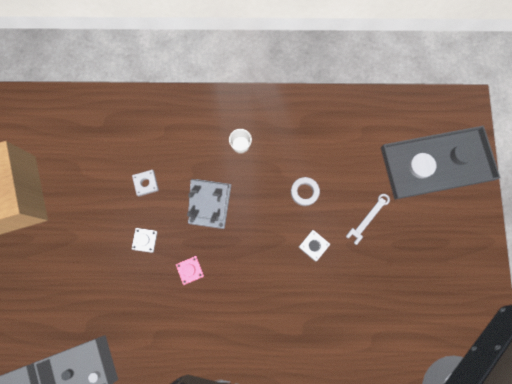

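```bash
cat > h.py <<'E'
import numpy as np,cv2
def load(n):
    z=np.load(n+".npz");return z['p'],z['d'],z['intrinsics'],z['R'],z['t']
def cloud(d,K,R,t,fish=False):
    v,u=np.mgrid[:d.shape[0],:d.shape[1]].astype(float)
    x,y=(u-K[0,2])/K[0,0],(v-K[1,2])/K[1,1]
    if fish:
        r=np.hypot(x,y)+1e-9;k=np.tan(np.minimum(r,1.4))/r;x,y=x*k,y*k
    return (np.stack([x*d,y*d,d],-1)-t)@R
def ray(uv,K,R,t,fish=False):
    x,y=(uv[0]-K[0,2])/K[0,0],(uv[1]-K[1,2])/K[1,1]
    if fish:
        r=np.hypot(x,y)+1e-9;k=np.tan(r)/r;x,y=x*k,y*k
    return -R.T@t, R.T@np.array([x,y,1.])
def onplane(uv,z,K,R,t,fish=False):
    c,d=ray(uv,K,R,t,fish);return c+d*(z-c[2])/d[2]
E
python3 - <<'E'
from h import *
for n,win in(("top0",None),("scene0",None)):
    p,d,K,R,t=load(n);P=cloud(d,K,R,t)
    m=((P[...,2]>.006)&(P[...,2]<.2)&(d>0)&(P[...,0]>.3)&(P[...,0]<.95)&(abs(P[...,1])<.6)).astype(np.uint8)
    k,l,s,c=cv2.connectedComponentsWithStats(m)
    for i in range(1,k):
        if s[i,4]<80:continue
        q=P[l==i];zt=np.percentile(q[:,2],[50,90,98]);rgb=p[l==i].mean(0)
        print(n,s[i],c[i].round(1),"xy",q[:,:2].mean(0).round(4),"z",zt.round(4),rgb.round())
        r=cv2.minAreaRect((q[:,:2]*1000).astype(np.float32));print("   rect mm",np.round(r[0],1),np.round(r[1],1),round(r[2],1))
E
```

```text
top0 [229 129  22  24 283] [239.4 138.7] xy [ 0.7826 -0.0424] z [0.0343 0.0506 0.0526] [224. 222. 220.]
   rect mm [775.5 -43.5] [60.5 60.2] 1.9
top0 [381 135  56  64 566] [400.4 165.5] xy [ 0.7088 -0.5067] z [0.0235 0.0315 0.0334] [92. 90. 92.]
   rect mm [ 705.6 -537.1] [170.7 145. ] 6.8
top0 [   0  141   47   89 3164] [ 18.8 188.2] xy [0.6189 0.5406] z [0.1048 0.1415 0.1433] [157. 127.  94.]
   rect mm [631.4 581.6] [210.3  99.6] 16.6
top0 [407 151  28  28 515] [421.2 164.9] xy [ 0.7098 -0.5662] z [0.0238 0.0268 0.0284] [210. 211. 216.]
   rect mm [ 713.7 -569.1] [74.  70.5] 16.6
top0 [132 170  26  26 410] [144.4 182. ] xy [0.6553 0.2296] z [0.0183 0.0211 0.0226] [212. 212. 216.]
   rect mm [658.6 231. ] [65.7 60.8] 16.7
top0 [291 177  28  28 430] [304.4 190.5] xy [ 0.6327 -0.2293] z [0.022  0.0248 0.0265] [212. 210. 214.]
   rect mm [ 633.4 -229.9] [76.5 79.1] 45.5
top0 [ 187  179   44   49 1752] [207.7 202.5] xy [0.5886 0.0399] z [0.0658 0.0973 0.1283] [150. 153. 161.]
   rect mm [596.1  41.8] [104.7 132.2] 81.9
top0 [364 194  25  28 133] [375.7 207.4] xy [ 0.5878 -0.4335] z [0.
[... 1318 characters left out ...]
94 0.2295] z [0.0177 0.0201 0.0217] [226. 226. 233.]
   rect mm [656.3 231.3] [62.4 64.5] 16.5
scene0 [123 202  40  42 259] [141.5 222.2] xy [ 0.5645 -0.4118] z [0.0083 0.0101 0.0112] [234. 232. 238.]
   rect mm [ 562.9 -412.5] [ 37.6 166.6] 49.2
scene0 [192 212  28  25 415] [205.3 223.9] xy [ 0.6392 -0.23  ] z [0.0215 0.0242 0.0256] [227. 226. 233.]
   rect mm [ 635.5 -228.9] [79.  78.8] 24.2
scene0 [270 229  23  26 430] [280.9 241. ] xy [ 0.7738 -0.0413] z [0.0329 0.0498 0.0522] [242. 242. 244.]
   rect mm [776.  -42.9] [62.7 61.2] 6.2
scene0 [  69  236   63   74 1545] [ 94.1 273.6] xy [ 0.7181 -0.5445] z [0.0237 0.0304 0.0326] [150. 150. 157.]
   rect mm [ 708.1 -542.8] [164.7 146.6] 11.1
```

View pics/wrist0.png

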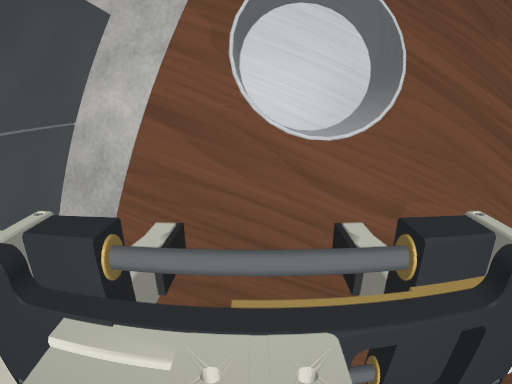

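The scene shot has the housing at about (189,190), the spacer at (348,196), the cover at (324,165) and the pink decoy at (282,157), with the fixture at (287,190). The top view shows the same parts at (314,245), (145,182), (144,240), (190,270) and (209,204). The wrist view shows only the bucket at (318,65) beside the gripper. Heights from the two views agree with the given sizes, so I'm moving over the housing.

servo_tool(moves=[{"jaw": 1,"dx": 0,"dy": 0,"dz": 0.04,"roll": 2.8},{"jaw": 1,"dx": 0.026,"dy": 0.042,"dz": 0,"roll": 3.2},{"jaw": 1,"dx": 0.026,"dy": 0.042,"dz": 0,"roll": 3.2},{"jaw": 1,"dx": 0.026,"dy": 0.042,"dz": 0,"roll": 3.2},{"jaw": 1,"dx": 0.026,"dy": 0.042,"dz": 0,"roll": 3.2},{"jaw": 1,"dx": 0.026,"dy": 0.042,"dz": -0.01,"roll": 3.2},{"jaw": 1,"dx": 0.026,"dy": 0.042,"dz": -0.01,"roll": 3.2},{"jaw": 1,"dx": 0.026,"dy": 0.042,"dz": -0.02,"roll": 3.2},{"jaw": 1,"dx": 0.026,"dy": 0.042,"dz": -0.03,"roll": 3.2},{"jaw": 1,"dx": 0.024,"dy": 0.04,"dz": -0.03,"roll": 0}], newtons=20)

```text
t: 1.4
eef_pos: [0.4811, -0.2501, 0.135]
ee_rot: [-3.141, 0.0, -2.268]
force: [0.4, -0.5, -0.7]
width: 0.088
gripper_force: 0.0
```

```bash
cat >> h.py <<'E'
def st():
    from station import get_state
    s=get_state();p=np.array(s['eef_pos'])
    print("t",round(s['t'],2),"tcp",(p*1000).round(1),"toolyang",round((np.degrees(s['ee_rot'][2])-90)%180,1),"rp",np.degrees(s['ee_rot'][:2]).round(1),"w",round(s['width']*1000,1),"gf",round(s['gripper_force'],1),"F",np.round(s['force'],1),"q6",round(s['q'][5],2))
    return s
def shot(n,name):
    from station import grab_frame,calibration
    c=calibration(n);p,d=grab_frame(n)
    np.savez(name+".npz",p=p,d=d,**{k:np.array(c[k]) for k in("intrinsics","R","t")})
    cv2.imwrite(f"pics/{name}.png",p[:,:,::-1]);return p,d,np.array(c['intrinsics']),np.array(c['R']),np.array(c['t'])
E
python3 - <<'E'
from h import *
st();p,d,K,R,t=shot("wrist","w1");P=cloud(d,K,R,t,True)
m=((P[...,2]>.016)&(P[...,2]<.032)&(d>0)&(np.hypot(P[...,0]-.48,P[...,1]+.2515)<.06)).astype(np.uint8)
k,l,s,c=cv2.connectedComponentsWithStats(m)
for i in range(1,k):
    if s[i,4]<300: continue
    q=P[l==i];print(s[i],np.percentile(q[:,2],[10,50,90]).round(4))
    r=cv2.minAreaRect((q[:,:2]*1000).astype(np.float32));print("   rect mm",np.round(r[0],1),np.round(r[1],1),round(r[2],1))
E
```

```text
t 1.4 tcp [ 481.1 -250.1  135. ] toolyang 140.1 rp [-180.    0.] w 88.0 gf 0.0 F [ 0.4 -0.5 -0.7] q6 -0.58
[ 230  148   60   58 2489] [0.022  0.0232 0.0242]
   rect mm [ 478.3 -251.9] [60.8 60.5] 50.2
```

Run:
```python
from h import *
# nest from first two views: plate plane & wall tops, in fixture-aligned frame
Q=[]
for n in("top0","scene0"):
    p,d,K,R,t=load(n);P=cloud(d,K,R,t);m=(d>0)&(np.hypot(P[...,0]-.596,P[...,1]-.042)<.1)&(P[...,2]>.02)
    q=P[m];Q.append(q)
a=np.radians(-8.1);c=np.array([.596,.042])
for q in Q:
    x=(q[:,0]-c[0])*np.cos(a)+(q[:,1]-c[1])*np.sin(a);y=-(q[:,0]-c[0])*np.sin(a)+(q[:,1]-c[1])*np.cos(a)
    # central cross strip |y|<14 : plate profile
    for lo in np.arange(-.06,.07,.01):
        s=(x>lo)&(x<=lo+.01)&(abs(y)<.014)
        if s.sum()>3: print(round(lo+.005,3),s.sum(),np.percentile(q[s,2],[10,50,90]).round(4))
    # points in nest frame, nest origin guess (0,0,.066)
    X=x*np.cos(np.pi/6)+(q[:,2]-.066)*.5; Z=-x*.5+(q[:,2]-.066)*np.cos(np.pi/6)
    s=Z>.04; print("wall tops n",s.sum(),"X",np.percentile(X[s],[1,50,99]).round(4),"y",np.percentile(y[s],[1,50,99]).round(4),"Zmax",np.percentile(Z[s],[50,95]).round(4))
    r=cv2.minAreaRect((np.c_[X[s],y[s]]*1000).astype(np.float32));print(r)
```

```text
-0.045 20 [0.0263 0.0315 0.0436]
-0.035 38 [0.0421 0.0455 0.049 ]
-0.025 42 [0.0467 0.0516 0.0549]
-0.015 39 [0.0531 0.0576 0.0611]
-0.005 40 [0.0593 0.0624 0.0658]
0.005 43 [0.0658 0.0683 0.071 ]
0.015 38 [0.0719 0.0744 0.0777]
0.025 44 [0.0765 0.0799 0.0841]
0.035 41 [0.0839 0.0868 0.0889]
0.045 31 [0.0849 0.0886 0.0912]
wall tops n 189 X [-0.0396 -0.0185  0.0423] y [-0.0395  0.0214  0.0416] Zmax [0.0516 0.0564]
((1.1185836791992188, 0.9921913146972656), (84.36743927001953, 81.29463195800781), 0.48133713006973267)
-0.035 5 [0.0453 0.048  0.0486]
-0.025 5 [0.0505 0.0513 0.0534]
-0.015 5 [0.0566 0.0572 0.0606]
-0.005 8 [0.0612 0.0628 0.0656]
0.005 9 [0.0663 0.0696 0.0711]
0.015 10 [0.0739 0.0757 0.0772]
0.025 8 [0.0779 0.081  0.0839]
0.035 27 [0.0618 0.063  0.0863]
0.045 128 [0.0274 0.0537 0.0887]
wall tops n 141 X [-0.0368  0.0299  0.0441] y [-0.0389  0.0214  0.0415] Zmax [0.0486 0.0549]
((4.09716796875, 1.6135826110839844), (82.76103973388672, 82.3227767944336), 0.7242186665534973)
```

Three views put the housing at (479,-252), with its top at 23 mm and its yaw at 50°. The nest comes out at about (597,43,66), which fits the given sizes. I'm gripping the housing next.

servo_tool(moves=[{"jaw": 1,"dx": -0.005,"dy": -0.005,"dz": -0.03},{"jaw": 1,"dz": -0.035},{"jaw": 1,"dz": -0.03},{"jaw": 1,"dz": -0.02},{"jaw": 1,"dz": -0.01},{"jaw": 0.5},{"jaw": 0.5},{"jaw": 0.5},{"jaw": 0.5},{"jaw": 0.5}], newtons=20)

```text
$.moves[0]: bad value
```

servo_tool(moves=[{"jaw": 0.5,"dz": 0.01},{"jaw": 0.5,"dz": 0.03},{"jaw": 0.5,"dz": 0.04,"roll": -6},{"jaw": 0.5,"dz": 0.04,"roll": -8},{"jaw": 0.5,"dz": 0.04,"roll": -8},{"jaw": 0.5,"dz": 0.02,"roll": -8},{"jaw": 0.5,"dx": 0.01,"dy": 0.03,"roll": -8},{"jaw": 0.5,"dx": 0.01,"dy": 0.04,"roll": -8},{"jaw": 0.5,"dx": 0.01,"dy": 0.04,"roll": -8},{"jaw": 0.5,"dx": 0.01,"dy": 0.04,"roll": -3.8}])

```text
$.moves[0]: bad value
```

servo_tool(moves=[{"jaw": 1,"dx": -0.005,"dy": -0.005,"dz": -0.03,"roll": 0},{"jaw": 1,"dx": 0,"dy": 0,"dz": -0.035,"roll": 0},{"jaw": 1,"dx": 0,"dy": 0,"dz": -0.03,"roll": 0},{"jaw": 1,"dx": 0,"dy": 0,"dz": -0.02,"roll": 0},{"jaw": 1,"dx": 0,"dy": 0,"dz": -0.01,"roll": 0},{"jaw": 0.5,"dx": 0,"dy": 0,"dz": 0,"roll": 0},{"jaw": 0.5,"dx": 0,"dy": 0,"dz": 0,"roll": 0},{"jaw": 0.5,"dx": 0,"dy": 0,"dz": 0,"roll": 0},{"jaw": 0.5,"dx": 0,"dy": 0,"dz": 0,"roll": 0},{"jaw": 0.5,"dx": 0,"dy": 0,"dz": 0,"roll": 0}], newtons=20)

```text
t: 2.7
eef_pos: [0.4755, -0.2567, 0.011]
ee_rot: [-3.141, 0.0, -2.269]
force: [-0.5, -0.1, -0.1]
width: 0.0458
gripper_force: 0.0
```

Run:
```python
from h import *
st();shot("wrist","w2")
```

```text
t 2.7 tcp [ 475.5 -256.7   11. ] toolyang 140.0 rp [-180.    0.] w 45.8 gf 0.0 F [-0.5 -0.1 -0.1] q6 -0.57
```

View pics/w2.png

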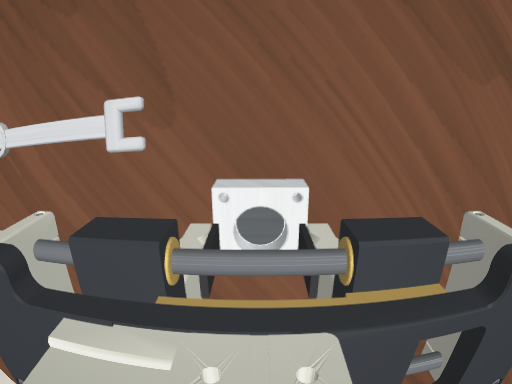

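Run:
```python
from h import *
p,d,K,R,t=load("w2");P=cloud(d,K,R,t,True)
m=((P[...,2]>.004)&(P[...,2]<.04)&(d>0)&(np.hypot(P[...,0]-.48,P[...,1]+.25)<.06)).astype(np.uint8)
k,l,s,c=cv2.connectedComponentsWithStats(m)
for i in range(1,k):
    if s[i,4]<150: continue
    q=P[l==i];print(s[i],np.percentile(q[:,2],[10,50,90]).round(4),p[l==i].mean(0).round())
    r=cv2.minAreaRect((q[:,:2]*1000).astype(np.float32));print("   rect mm",np.round(r[0],1),np.round(r[1],1),round(r[2],1))
for v,u in((185,260),(205,260),(228,260),(240,225),(240,205),(240,315),(260,210)): print(v,u,P[v,u].round(4),p[v,u])
```

```text
[ 212  180   97   70 6094] [0.0056 0.0225 0.0238] [194. 196. 197.]
   rect mm [ 474.1 -256.7] [48.3 60.6] 50.0
185 260 [ 0.4587 -0.2749  0.0172] [188 192 193]
205 260 [ 0.4661 -0.2661  0.0226] [235 237 238]
228 260 [ 0.4803 -0.249   0.0064] [ 98 102 105]
240 225 [ 0.4988 -0.2625  0.0236] [240 241 242]
240 205 [ 0.4924 -0.2792  0.0605] [156 157 146]
240 315 [ 0.4486 -0.2433  0.062 ] [163 163 153]
260 210 [ 0.4678 -0.2875  0.1227] [126 130 134]
```

Run:
```python
from h import *
s=st();tcp=np.array(s['eef_pos'])
a=np.radians(140);ty=np.array([np.cos(a),np.sin(a),0]);tx=np.array([np.cos(a+np.pi/2),np.sin(a+np.pi/2),0])
p,d,K,R,t=load("w2");P=cloud(d,K,R,t,True)
for n in("w2","sc","tp"):
    if n!="w2": p,d,K,R,t=shot({"sc":"scene","tp":"top"}[n],n);P=cloud(d,K,R,t)
    m=(d>0)&(np.hypot(P[...,0]-tcp[0],P[...,1]-tcp[1])<.09)&(P[...,2]>.005)&(P[...,2]<.1)
    q=P[m]-tcp*[1,1,0];X=q@tx;Y=q@ty;Z=q[:,2]
    for lo in np.arange(.005,.1,.01):
        k=(Z>lo)&(Z<lo+.01)
        if k.sum()>5:print(n,round(lo,3),k.sum(),"X",(X[k].min()*1000).round(),(X[k].max()*1000).round(),"Y hist",np.histogram(Y[k]*1000,np.arange(-70,71,10))[0])
```

```text
t 2.75 tcp [ 475.5 -256.6   10.9] toolyang 140.0 rp [-180.    0.] w 44.8 gf 0.0 F [ 0.7  0.8 -0.2] q6 -0.57
w2 0.005 2020 X -23.0 25.0 Y hist [  0   0   0   0  89 286 582 589 378  89   7   0   0   0]
w2 0.015 3883 X -21.0 25.0 Y hist [  0   0   0   0 712 814 398 374 710 804  71   0   0   0]
w2 0.025 12 X 2.0 25.0 Y hist [0 0 0 0 0 2 3 2 3 2 0 0 0 0]
w2 0.035 91 X -9.0 10.0 Y hist [ 0  0  0  3 42  0  0  0  0 41  5  0  0  0]
w2 0.045 495 X -6.0 11.0 Y hist [  0   0   0  93 159   0   0   0   0 141 102   0   0   0]
w2 0.055 652 X -1.0 11.0 Y hist [  0   0   0 123 201   0   0   0   0 189 139   0   0   0]
w2 0.065 524 X -11.0 11.0 Y hist [  0   0   0 141 120   0   0   0   0 116 147   0   0   0]
w2 0.075 245 X -11.0 11.0 Y hist [ 0  0  0 43 81  0  0  0  0 77 44  0  0  0]
w2 0.085 612 X -12.0 6.0 Y hist [  0   0   0   0 311   0   0   0   0 301   0   0   0   0]
w2 0.095 141 X -5.0 9.0 Y hist [ 0  0  0  0 69  0  0  0  0 72  0  0  0  0]
sc 0.005 101 X -65.0 23.0 Y hist [ 1  1  1 18 19  2  9 21 22  5  0  0  0  1]
sc 0.015 159 X -39.0 24.0 Y hist [ 0  0  0 25 34 14 12 14 30 29  1  0  0  0]
sc 0.025 50 X -38.0 18.0 Y hist [ 0  0  0  4 12  7  2  3 12 10  0  0  0  0]
sc 0.045 27 X -16.0 3.0 Y hist [ 0  0  2  6  3  0  0  0  1 12  3  0  0  0]
sc 0.055 25 X -15.0 -3.0 Y hist [ 0  0  2  6  3  0  0  0  2 10  2  0  0  0]
sc 0.065 24 X -15.0 -4.0 Y hist [0 0 4 4 3 0 0 0 1 8 4 0 0 0]
sc 0.075 22 X -16.0 7.0 Y hist [0 0 4 5 0 0 0 0 1 7 5 0 0 0]
sc 0.085 18 X -14.0 8.0 Y hist [ 0  0  2  2  0  0  0  0  0 10  4  0  0  0]
```

Run:
```python
from h import *
p,d,K,R,t=load("w2");print("cam",-R.T@t, "axis",R[2])
cv2.imwrite("pics/w2c.png",cv2.resize(p[165:310,160:360,::-1],None,fx=3.9,fy=3.9,interpolation=cv2.INTER_CUBIC))
P=cloud(d,K,R,t,True)
for v in range(220,310,8): print(v,[tuple((P[v,u]*1000).round().astype(int)) for u in (195,205,214)], d[v,214].round(3))
```

```text
cam [ 0.4299622  -0.31027083  0.19923716] axis [ 0.17199922  0.20337942 -0.963874  ]
220 [(np.int64(515), np.int64(-282), np.int64(-1)), (np.int64(509), np.int64(-277), np.int64(0)), (np.int64(495), np.int64(-277), np.int64(22))] 0.189
228 [(np.int64(495), np.int64(-286), np.int64(53)), (np.int64(491), np.int64(-282), np.int64(52)), (np.int64(488), np.int64(-279), np.int64(50))] 0.161
236 [(np.int64(495), np.int64(-284), np.int64(61)), (np.int64(491), np.int64(-281), np.int64(60)), (np.int64(488), np.int64(-277), np.int64(59))] 0.152
244 [(np.int64(492), np.int64(-283), np.int64(73)), (np.int64(490), np.int64(-280), np.int64(70)), (np.int64(490), np.int64(-275), np.int64(61))] 0.151
252 [(np.int64(471), np.int64(-292), np.int64(121)), (np.int64(468), np.int64(-290), np.int64(121)), (np.int64(466), np.int64(-288), np.int64(121))] 0.086
260 [(np.int64(471), np.int64(-291), np.int64(124)), (np.int64(469), np.int64(-288), np.int64(123)), (np.int64(466), np.int64(-287), np.int64(124))] 0.083
268 [(np.int64(473), np.int64(-289), np.int64(124)), (np.int64(470), np.int64(-287), np.int64(125)), (np.int64(468), np.int64(-285), np.int64(123))] 0.085
276 [(np.int64(493), np.int64(-277), np.int64(93)), (np.int64(493), np.int64(-272), np.int64(86)), (np.int64(499), np.int64(-264), np.int64(70))] 0.146
284 [(np.int64(495), np.int64(-275), np.int64(95)), (np.int64(496), np.int64(-269), np.int64(87)), (np.int64(542), np.int64(-233), np.int64(-1))] 0.228
292 [(np.int64(497), np.int64(-272), np.int64(96)), (np.int64(499), np.int64(-266), np.int64(88)), (np.int64(547), np.int64(-227), np.int64(-1))] 0.23
300 [(np.int64(474), np.int64(-285), np.int64(135)), (np.int64(473), np.int64(-282), np.int64(133)), (np.int64(471), np.int64(-281), np.int64(133))] 0.077
308 [(np.int64(472), np.int64(-285), np.int64(141)), (np.int64(470), np.int64(-283), np.int64(140)), (np.int64(468), np.int64(-282), np.int64(141))] 0.069
```

View pics/w2c.png

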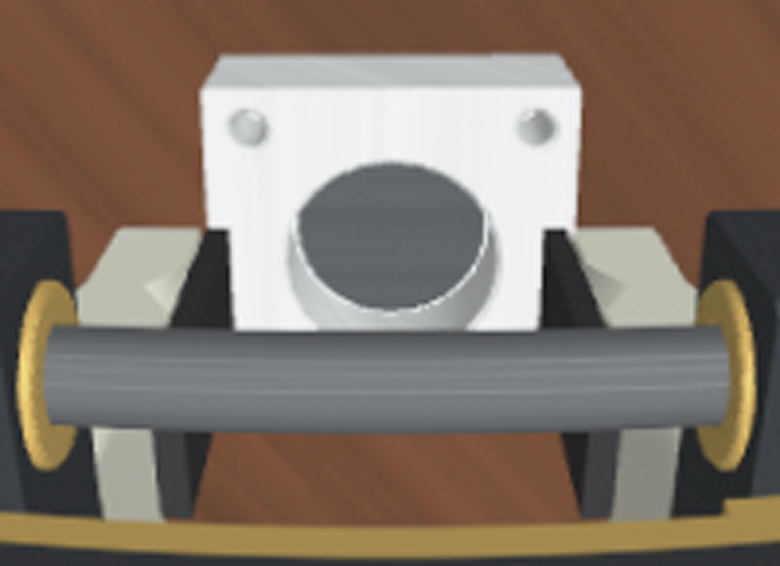

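Run:
```python
from h import *
p,d,K,R,t=load("scene0");P=cloud(d,K,R,t)
m=(d>0)&(np.hypot(P[...,0]-.248,P[...,1]+.627)<.1)&(P[...,2]>.14)&(P[...,2]<.4);q=P[m]
print("scene0",len(q),np.sort(q[:,2])[:30:3].round(3))
for n,z0 in(("w1",.135),("w2",.011),("wrist0",.195)):
    p,d,K,R,t=load(n);P=cloud(d,K,R,t,True);m=(d>0)&(P[...,2]>.028+(z0>.1)*.02)&(P[...,2]<z0+.07)
    tcp={"w1":(.4811,-.2501),"w2":(.4755,-.2567),"wrist0":(.2481,-.6272)}[n]
    m&=np.hypot(P[...,0]-tcp[0],P[...,1]-tcp[1])<.07
    z=np.sort(P[m][:,2]);print(n,m.sum(),z[:60:6].round(3)-z0)
```

```text
scene0 2087 [0.225 0.229 0.23  0.231 0.232 0.233 0.233 0.234 0.235 0.235]
w1 2160 [0.029 0.03  0.03  0.031 0.031 0.031 0.031 0.031 0.032 0.032]
w2 1948 [0.029 0.03  0.03  0.031 0.031 0.032 0.032 0.032 0.033 0.033]
wrist0 2443 [-0.146 -0.131 -0.124 -0.11  -0.102 -0.098 -0.097 -0.097 -0.097 -0.097]
```

The crop (w2c) shows the fingers hovering over the housing's top face, around (200,290) and (570,290). All views put the real fingertips about 29 mm above the reported TCP. I'll open, go 29 mm lower and grip again.

servo_tool(moves=[{"jaw": 1,"dx": 0,"dy": 0,"dz": 0.005,"roll": 0},{"jaw": 1,"dx": 0.001,"dy": 0.001,"dz": 0,"roll": 0},{"jaw": 1,"dx": 0,"dy": 0,"dz": 0,"roll": 0},{"jaw": 1,"dx": 0,"dy": 0,"dz": 0,"roll": 0},{"jaw": 1,"dx": 0,"dy": 0,"dz": 0,"roll": 0},{"jaw": 1,"dx": 0,"dy": 0,"dz": -0.01,"roll": 0},{"jaw": 1,"dx": 0,"dy": 0,"dz": -0.01,"roll": 0},{"jaw": 1,"dx": 0,"dy": 0,"dz": -0.007,"roll": 0},{"jaw": 1,"dx": 0,"dy": 0,"dz": -0.006,"roll": 0},{"jaw": 1,"dx": 0,"dy": 0,"dz": 0,"roll": 0}], newtons=20)

```text
t: 4.1
eef_pos: [0.476, -0.2556, -0.018]
ee_rot: [3.141, -0.001, -2.269]
force: [-0.1, 0.3, 0.3]
width: 0.0878
gripper_force: 0.0
```

servo_tool(moves=[{"jaw": 0.5,"dx": 0,"dy": 0,"dz": 0,"roll": 0},{"jaw": 0.5,"dx": 0,"dy": 0,"dz": 0,"roll": 0},{"jaw": 0.5,"dx": 0,"dy": 0,"dz": 0,"roll": 0},{"jaw": 0.5,"dx": 0,"dy": 0,"dz": 0,"roll": 0},{"jaw": 0.5,"dx": 0,"dy": 0,"dz": 0,"roll": 0},{"jaw": 0.5,"dx": 0,"dy": 0,"dz": 0,"roll": 0},{"jaw": 0.5,"dx": 0,"dy": 0,"dz": 0,"roll": 0},{"jaw": 0.5,"dx": 0,"dy": 0,"dz": 0.005,"roll": 0},{"jaw": 0.5,"dx": 0,"dy": 0,"dz": 0.01,"roll": 0},{"jaw": 0.5,"dx": 0,"dy": 0,"dz": 0.01,"roll": 0}])

```text
t: 5.35
eef_pos: [0.4764, -0.2557, 0.0083]
ee_rot: [-3.142, 0.0, -2.269]
force: [-0.4, -0.1, -2.7]
width: 0.0596
gripper_force: 20.0
```

Run:
```python
from h import *
s=st();p,d,K,R,t=shot("wrist","w3");P=cloud(d,K,R,t,True)
m=((P[...,2]>.03)&(P[...,2]<.058)&(d>0)&(p.min(-1)>185)&(np.hypot(P[...,0]-.477,P[...,1]+.254)<.05))
q=P[m];print(m.sum(),np.percentile(q[:,2],[5,50,95]).round(4),cv2.minAreaRect((q[:,:2]*1000).astype(np.float32)))
```

```text
t 5.35 tcp [ 476.4 -255.7    8.3] toolyang 140.0 rp [-180.    0.] w 59.6 gf 20.0 F [-0.4 -0.1 -2.7] q6 -0.57
5825 [0.0474 0.0487 0.0496] ((478.77301025390625, -252.34593200683594), (60.9345817565918, 59.987632751464844), 50.20827865600586)
```

servo_tool(moves=[{"jaw": 0.5,"dx": 0,"dy": 0,"dz": 0.042,"roll": 0},{"jaw": 0.5,"dx": 0,"dy": 0,"dz": 0.05,"roll": -5.8},{"jaw": 0.5,"dx": 0.006,"dy": 0.03,"dz": 0.05,"roll": -8},{"jaw": 0.5,"dx": 0.01,"dy": 0.045,"dz": 0,"roll": -8},{"jaw": 0.5,"dx": 0.01,"dy": 0.05,"dz": 0,"roll": -8},{"jaw": 0.5,"dx": 0.01,"dy": 0.05,"dz": 0,"roll": -8},{"jaw": 0.5,"dx": 0.01,"dy": 0.05,"dz": 0,"roll": -8},{"jaw": 0.5,"dx": 0.01,"dy": 0.05,"dz": 0,"roll": -8},{"jaw": 0.5,"dx": 0.005,"dy": 0.032,"dz": 0,"roll": -4},{"jaw": 0.5,"dx": 0,"dy": 0,"dz": 0,"roll": 0}])

```text
t: 6.65
eef_pos: [0.5376, 0.0535, 0.1498]
ee_rot: [3.141, 0.0, 3.007]
force: [-0.8, 0.0, -1.8]
width: 0.0595
gripper_force: 20.0
```

```bash
cat > nest.py <<'E'
from h import *
def nestfit(P,m,yaw,o):
    q=P[m];a=np.radians(yaw);dx,dy=q[:,0]-o[0],q[:,1]-o[1]
    x=dx*np.cos(a)+dy*np.sin(a);y=-dx*np.sin(a)+dy*np.cos(a);z=q[:,2]-o[2]
    return np.c_[x*np.cos(np.pi/6)+z*.5,y,-x*.5+z*np.cos(np.pi/6)]
E
python3 - <<'E'
from nest import *
s=st();p,d,K,R,t=shot("wrist","w4");P=cloud(d,K,R,t,True)
o=np.array([.597,.043,.066])
m=(d>0)&(np.hypot(P[...,0]-.597,P[...,1]-.043)<.1)&(P[...,2]>.03)&(P[...,2]<.14)
N=nestfit(P,m,-7.8,o)
f=(abs(N[:,2])<.006)&(abs(N[:,0])<.03)&(abs(N[:,1])<.03);print("floor",f.sum(),np.median(N[f,2]).round(4))
w=(N[:,2]>.05)&(N[:,2]<.06);q=(N[w,:2]*1000).astype(np.float32);print("tops",w.sum(),np.median(N[w,2]).round(4),cv2.minAreaRect(q),q.min(0),q.max(0))
img=np.zeros((100,100),int)
w=(N[:,2]>.048)&(N[:,2]<.06)
h,_,_=np.histogram2d(N[w,0]*1000,N[w,1]*1000,[np.arange(-48,49,4)]*2)
for r in h[::-1]: print("".join(f"{int(v):3d}" for v in r))
# held part
tc=s['eef_pos'];m=(d>0)&(np.hypot(P[...,0]-tc[0],P[...,1]-tc[1])<.045)&(P[...,2]>tc[2]+.02)&(P[...,2]<tc[2]+.05)&(p.min(-1)>170)
q=P[m];print("held",m.sum(),np.percentile(q[:,2],[5,50,95])-tc[2],cv2.minAreaRect((q[:,:2]*1000).astype(np.float32)))
E
```

```text
t 6.65 tcp [537.6  53.5 149.8] toolyang 82.3 rp [180.   0.] w 59.5 gf 20.0 F [-0.8  0.  -1.8] q6 -2.17
floor 0 nan
tops 2 0.0526 ((1.4663305282592773, -40.95869445800781), (55.5744743347168, 0.0), 179.72537231445312) [-26.320587 -41.091885] [ 29.253248 -40.825504]
  0  0  0  0  0  0  0  0  0  0  0  0  0  0  0  0  0  0  0  0  0  0  0  0
  0  0  0  0  0  0  0  0  0  0  0  0  0  0  0  0  0  0  0  0  0  0  0  0
  0  0  0  0  0  0  0  0  0  0  0  0  0  0  0  0  0  0  0  0  0  0  0  0
  0  0  0  0  0  0  0  0  0  0  0  0  0  0  0  0  0  0  0  0  0  0  0  0
  0  1  0  0  0  0  0  0  0  0  0  0  0  0  0  0  0  0  0  0  0  0  0  0
  0  0  0  0  0  0  0  0  0  0  0  0  0  0  0  0  0  0  0  0  0  0  0  0
  0  0  0  0  0  0  0  0  0  0  0  0  0  0  0  0  0  0  0  0  0  0  0  0
  0  0  0  0  0  0  0  0  0  0  0  0  0  0  0  0  0  0  0  0  0  0  0  0
  0  0  0  0  0  0  0  0  0  0  0  0  0  0  0  0  0  0  0  0  0  0  0  0
  0  0  0  0  0  0  0  0  0  0  0  0  0  0  0  0  0  0  0  0  0  0  0  0
  0  0  0  0  0  0  0  0  0  0  0  0  0  0  0  0  0  0  0  0  0  0  0  0
  0  0  0  0  0  0  0  0  0  0  
[... 304 characters left out ...]
0  0  0  0  0  0  0  0  0  0
  0  0  0  0  0  0  0  0  0  0  0  0  0  0  0  0  0  0  0  0  0  0  0  0
  0  0  0  0  0  0  0  0  0  0  0  0  0  0  0  0  0  0  0  0  0  0  0  0
  0  1  0  0  0  0  0  0  0  0  0  0  0  0  0  0  0  0  0  0  0  0  0  0
  0  0  0  0  0  0  0  0  0  0  0  0  0  0  0  0  0  0  0  0  0  0  0  0
  0  0  0  0  0  0  0  0  0  0  0  0  0  0  0  0  0  0  0  0  0  0  0  0
  0  0  0  0  0  0  0  0  0  0  0  0  0  0  0  0  0  0  0  0  0  0  0  0
  0  0  0  0  0  0  0  0  0  0  0  0  0  0  0  0  0  0  0  0  0  0  0  0
  0  0  0  0  0  0  0  0  0  0  0  0  0  0  0  0  0  0  0  0  0  0  0  0
held 7237 [0.0270247  0.04022096 0.04146258] ((540.3641967773438, 53.050167083740234), (87.54862976074219, 60.392208099365234), 82.23943328857422)
  return _methods._mean(a, axis=axis, dtype=dtype,
  ret = ret.dtype.type(ret / rcount)
```

View pics/w4.png

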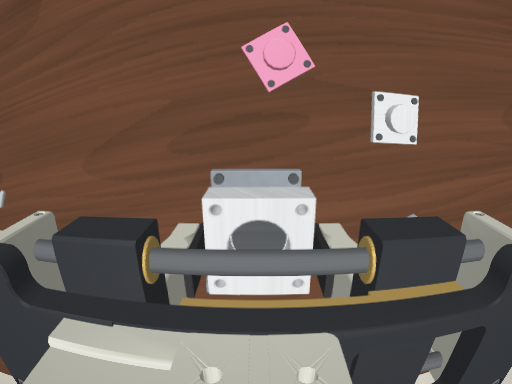

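Wrist view w4 shows the housing square in the grip at about (258,240). It hides the nest, because the camera is on the robot's side of the tool. I'll move past the fixture so the camera is above the nest.

servo_tool(moves=[{"jaw": 0.5,"dx": 0.02,"dy": -0.003,"dz": 0.02,"roll": 0},{"jaw": 0.5,"dx": 0.03,"dy": -0.005,"dz": 0.01,"roll": 0},{"jaw": 0.5,"dx": 0.04,"dy": -0.006,"dz": 0,"roll": 0},{"jaw": 0.5,"dx": 0.04,"dy": -0.006,"dz": 0,"roll": 0},{"jaw": 0.5,"dx": 0.02,"dy": -0.003,"dz": 0,"roll": 0},{"jaw": 0.5,"dx": 0,"dy": 0,"dz": 0,"roll": 0},{"jaw": 0.5,"dx": 0,"dy": 0,"dz": 0,"roll": 0},{"jaw": 0.5,"dx": 0,"dy": 0,"dz": 0,"roll": 0},{"jaw": 0.5,"dx": 0,"dy": 0,"dz": 0,"roll": 0},{"jaw": 0.5,"dx": 0,"dy": 0,"dz": 0,"roll": 0}])

```text
t: 7.95
eef_pos: [0.6871, 0.0285, 0.18]
ee_rot: [3.141, 0.0, 3.006]
force: [1.4, -0.5, -1.7]
width: 0.0596
gripper_force: 20.0
```

Run:
```python
from nest import *
s=st();p,d,K,R,t=shot("wrist","w5");P=cloud(d,K,R,t,True)
o=np.array([.597,.043,.066])
m=(d>0)&(np.hypot(P[...,0]-.597,P[...,1]-.043)<.1)&(P[...,2]>.03)&(P[...,2]<.14)
N=nestfit(P,m,-7.8,o)
f=(abs(N[:,2])<.006)&(abs(N[:,0])<.03)&(abs(N[:,1])<.03);print("floor",f.sum(),np.median(N[f,2]).round(4))
w=(N[:,2]>.052)&(N[:,2]<.058);q=(N[w,:2]*1000).astype(np.float32);print("tops",w.sum(),np.median(N[w,2]).round(4),cv2.minAreaRect(q),q.min(0),q.max(0))
w=(N[:,2]>.015)&(N[:,2]<.044);print("walls mid",np.percentile(N[w,:2]*1000,[1,99],axis=0))
w=(N[:,2]>.05)&(N[:,2]<.06)
h,_,_=np.histogram2d(N[w,0]*1000,N[w,1]*1000,[np.arange(-48,49,4)]*2)
for r in h[::-1]: print("".join(f"{int(v):3d}" for v in r))
```

```text
t 7.95 tcp [687.1  28.5 180. ] toolyang 82.2 rp [180.   0.] w 59.6 gf 20.0 F [ 1.4 -0.5 -1.7] q6 -2.03
floor 2469 0.0002
tops 792 0.0541 ((-1.8347587585449219, 0.3689384460449219), (83.58847045898438, 83.42041778564453), 0.33576837182044983) [-43.49895 -41.50631] [40.126778 41.931656]
walls mid [[-36.15864782 -37.25765642]
 [ 36.85903308  37.90609957]]
  0  0  0  0  0  0  0  0  0  0  0  0  0  0  0  0  0  0  0  0  0  0  0  0
  0  0  0  0  3  1  0  0  0  0  0  0  0  0  0  0  0  0  0  0  0  0  0  0
  0  0  0  0 25 24 23  1  0  0  0  0  0  0  0  0  0 24 27 28  0  0  0  0
  0  0  0  0 12 16 17  5  0  0  0  0  0  0  0  0  0 17 13 13  0  0  0  0
  0  5 24 14  0  0  0  0  0  0  0  0  0  0  0  0  0  0  0  0 15 24  6  0
  0  5 17 19  0  0  0  0  0  0  0  0  0  0  0  0  0  0  0  0 16 21  6  0
  0  4 17 17  0  0  0  0  0  0  0  0  0  0  0  0  0  0  0  0 15 14  9  0
  0  2 10  8  0  0  0  0  0  0  0  0  0  0  0  0  0  0  0  0  7 14  5  0
  0  0  0  0  0  0  0  0  0  0  0  0  0  0  0  0  0  0  0  0  0  0  0  0
  0  0  0  0  0  0  0  0  0  0  0  0  0  0  0  0  0  0  0  0  0  0  0  0
  0  0  0  0  0
[... 306 characters left out ...]
0  0  0  0  0  0  0  0  0  0  0  0  0  0  0
  0  0  0  0  0  0  0  0  0  0  0  0  0  0  0  0  0  0  0  0  0  0  0  0
  0  0  0  0  0  0  0  0  0  0  0  0  0  0  0  0  0  0  0  0  0  0  0  0
  0  2 22 16  0  0  0  0  0  0  0  0  0  0  0  0  0  0  0  0 11 21  5  0
  0  5 12 11  0  0  0  0  0  0  0  0  0  0  0  0  0  0  0  0 10 18  6  0
  0  4 12 13  0  0  0  0  0  0  0  0  0  0  0  0  0  0  0  0 10 12  6  0
  0  1  4  6  7  5  8  0  0  0  0  0  0  0  0  0  0  5 10  2  7  5  3  0
  0  0  0  0 27 21 19  2  0  0  0  0  0  0  0  0  1 21 26 23  2  0  0  0
  0  0  0  0  3  5  5  2  0  0  0  0  0  0  0  0  3  6  3  4  0  0  0  0
  0  0  0  0  0  0  0  0  0  0  0  0  0  0  0  0  0  0  0  0  0  0  0  0
```

View pics/w5.png

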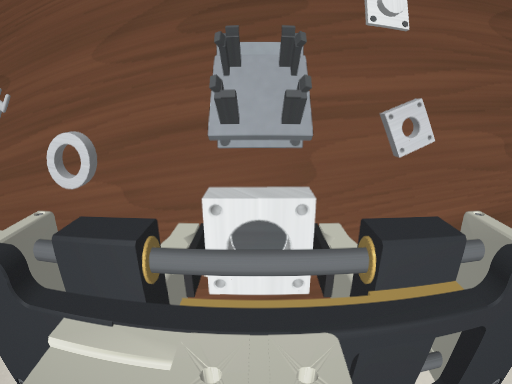

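Wrist view w5 gives a clear view of the nest. The wall tops span (210–310, 27–125), the spacer is at (408,127), and the housing is still square at (258,240). Nest centre is (596.6, 43.3, 66) with yaw -7.5°. The tool can't tilt, so I'll rest the housing's uphill edge on the uphill wall tops and let it pivot 30° in the grip.

servo_tool(moves=[{"jaw": 0.5,"dx": -0.03,"dy": 0.004,"dz": 0,"roll": 0},{"jaw": 0.5,"dx": -0.04,"dy": 0.006,"dz": 0,"roll": 0.3},{"jaw": 0.5,"dx": -0.03,"dy": 0.005,"dz": -0.01,"roll": 0},{"jaw": 0.5,"dx": -0.018,"dy": 0.003,"dz": -0.025,"roll": 0},{"jaw": 0.5,"dx": 0,"dy": 0,"dz": -0.02,"roll": 0},{"jaw": 0.5,"dx": 0,"dy": 0,"dz": -0.005,"roll": 0},{"jaw": 0.5,"dx": 0,"dy": 0,"dz": -0.003,"roll": 0},{"jaw": 0.5,"dx": 0,"dy": 0,"dz": -0.003,"roll": 0},{"jaw": 0.5,"dx": 0,"dy": 0,"dz": 0,"roll": 0},{"jaw": 0.5,"dx": 0,"dy": 0,"dz": 0,"roll": 0}])

```text
t: 9.25
eef_pos: [0.5697, 0.0465, 0.1143]
ee_rot: [3.141, 0.001, 3.011]
force: [-2.7, 1.0, 2.7]
width: 0.0598
gripper_force: 20.0
```

```bash
cat >> nest.py <<'E'
O=np.array([.5966,.0433,.066]);Y=-7.5
def held(P,p,d,tc,lo=.02,hi=.075,rad=.045,br=185):
    m=(d>0)&(np.hypot(P[...,0]-tc[0],P[...,1]-tc[1])<rad)&(P[...,2]>tc[2]+lo)&(P[...,2]<tc[2]+hi)&(p.min(-1)>br)
    q=P[m]
    if len(q)<100: print("few",len(q));return
    best=None;rng=np.random.default_rng(0)
    for _ in range(200):
        a=q[rng.choice(len(q),3,False)];n=np.cross(a[1]-a[0],a[2]-a[0]);L=np.linalg.norm(n)
        if L<1e-5: continue
        n/=L;k=abs((q-a[0])@n)<.0015
        if best is None or k.sum()>best.sum(): best=k
    q=q[best];c=q.mean(0);n=np.linalg.svd(q-c,full_matrices=False)[2][2];n*=np.sign(n[2])
    a=np.radians(Y);u=np.array([np.cos(a),np.sin(a),0]);v=np.array([-u[1],u[0],0])
    print("face n",len(q),"tilt",np.degrees(np.arctan2(-(n@u),n[2])).round(1),"side",np.degrees(np.arctan2(-(n@v),n[2])).round(1))
    e=u-n*(u@n);e/=np.linalg.norm(e);f=np.cross(n,e)
    r=cv2.minAreaRect((np.c_[(q-c)@e,(q-c)@f]*1000).astype(np.float32))
    w=c+(e*r[0][0]+f*r[0][1])/1000;N=nestfit(w[None],slice(None),Y,O)[0]
    print("face centre world",(w*1000).round(1),"nest",(N*1000).round(1),"size",np.round(r[1],1),"ang",round(r[2],1))
def look(name,**k):
    s=st();p,d,K,R,t=shot("wrist",name);P=cloud(d,K,R,t,True);held(P,p,d,s['eef_pos'],**k)
E
python3 -c "
from nest import *
look('w6')"
```

```text
t 9.25 tcp [569.7  46.5 114.3] toolyang 82.5 rp [1.8e+02 1.0e-01] w 59.8 gf 20.0 F [-2.7  1.   2.7] q6 -2.13
face n 5704 tilt 1.3 side 0.0
face centre world [572.7  47.2 154.8] nest [23.5  0.8 89. ] size [60.8 60.3] ang 0.1
```

servo_tool(moves=[{"jaw": 0.5,"dx": -0.0004,"dy": 0,"dz": -0.0025,"roll": 0},{"jaw": 0.5,"dx": -0.0004,"dy": 0,"dz": -0.0025,"roll": 0},{"jaw": 0.5,"dx": -0.0005,"dy": 0,"dz": -0.0025,"roll": 0},{"jaw": 0.5,"dx": -0.0005,"dy": 0,"dz": -0.0025,"roll": 0},{"jaw": 0.5,"dx": -0.0006,"dy": 0.0001,"dz": -0.0025,"roll": 0},{"jaw": 0.5,"dx": -0.0006,"dy": 0.0001,"dz": -0.0025,"roll": 0},{"jaw": 0.5,"dx": -0.0007,"dy": 0.0001,"dz": -0.002,"roll": 0},{"jaw": 0.5,"dx": -0.0007,"dy": 0.0001,"dz": -0.002,"roll": 0},{"jaw": 0.5,"dx": 0,"dy": 0,"dz": 0,"roll": 0},{"jaw": 0.5,"dx": 0,"dy": 0,"dz": 0,"roll": 0}])

```text
t: 10.55
eef_pos: [0.5652, 0.0468, 0.0947]
ee_rot: [3.141, 0.0, 3.011]
force: [0.1, 1.7, 4.4]
width: 0.0594
gripper_force: 20.0
```

```bash
python3 -c "
from nest import *
look('w7')"
```

```text
t 10.55 tcp [565.2  46.8  94.7] toolyang 82.5 rp [180.   0.] w 59.4 gf 20.0 F [0.1 1.7 4.4] q6 -2.13
face n 6259 tilt 33.5 side 0.0
face centre world [563.6  48.2 136.1] nest [ 6.2  0.5 77.4] size [60.2 60.2] ang 0.1
```

servo_tool(moves=[{"jaw": 0.5,"dx": -0.003,"dy": 0,"dz": 0,"roll": 0},{"jaw": 0.5,"dx": -0.003,"dy": 0,"dz": -0.002,"roll": 0},{"jaw": 0.5,"dx": 0,"dy": 0,"dz": -0.001,"roll": 0},{"jaw": 0.5,"dx": 0.002,"dy": -0.0003,"dz": -0.0036,"roll": 0},{"jaw": 0.5,"dx": 0.0024,"dy": -0.0003,"dz": -0.0042,"roll": 0},{"jaw": 0.5,"dx": 0.0024,"dy": -0.0003,"dz": -0.0042,"roll": 0},{"jaw": 0.5,"dx": 0.0024,"dy": -0.0003,"dz": -0.0042,"roll": 0},{"jaw": 0.5,"dx": 0.0024,"dy": -0.0003,"dz": -0.0042,"roll": 0},{"jaw": 0.5,"dx": 0.0024,"dy": -0.0003,"dz": -0.0042,"roll": 0},{"jaw": 0.5,"dx": 0,"dy": 0,"dz": 0,"roll": 0}])

```text
t: 11.85
eef_pos: [0.5728, 0.0448, 0.0666]
ee_rot: [-3.141, -0.001, 3.01]
force: [-1.6, -1.0, -1.6]
width: 0.0599
gripper_force: 20.0
```

```bash
python3 -c "
from nest import *
look('w8')"
```

```text
t 11.85 tcp [572.8  44.8  66.6] toolyang 82.5 rp [-180.   -0.] w 59.9 gf 20.0 F [-1.6 -1.  -1.6] q6 -2.12
face n 6255 tilt 32.9 side -0.0
face centre world [571.2  46.3 108. ] nest [-1.1 -0.4 49.1] size [60.1 60.2] ang 89.9
```

servo_tool(moves=[{"jaw": 0.5,"dx": 0.0025,"dy": -0.0002,"dz": -0.0043,"roll": 0},{"jaw": 0.5,"dx": 0,"dy": 0,"dz": 0,"roll": 0},{"jaw": 1,"dx": 0,"dy": 0,"dz": 0,"roll": 0},{"jaw": 1,"dx": 0,"dy": 0,"dz": 0,"roll": 0},{"jaw": 1,"dx": 0,"dy": 0,"dz": 0,"roll": 0},{"jaw": 1,"dx": 0,"dy": 0,"dz": 0,"roll": 0},{"jaw": 1,"dx": 0,"dy": 0,"dz": 0.01,"roll": 0},{"jaw": 1,"dx": 0,"dy": 0,"dz": 0.03,"roll": 0},{"jaw": 1,"dx": 0,"dy": 0,"dz": 0.03,"roll": 0},{"jaw": 1,"dx": 0,"dy": 0,"dz": 0.01,"roll": 0}])

```text
t: 13.15
eef_pos: [0.5769, 0.0451, 0.1456]
ee_rot: [3.14, 0.004, 3.011]
force: [-0.3, -0.1, -0.3]
width: 0.0876
gripper_force: 0.0
```

```bash
cat >> nest.py <<'E'
def nestpart(name,br=170,zlo=.01,zhi=.075):
    s=st();p,d,K,R,t=shot("wrist",name);P=cloud(d,K,R,t,True)
    m=(d>0)&(np.hypot(P[...,0]-.58,P[...,1]-.045)<.06)&(p.min(-1)>br)
    N=nestfit(P,m,Y,O);k=(N[:,2]>zlo)&(N[:,2]<zhi)&(abs(N[:,0])<.033)&(abs(N[:,1])<.033);N=N[k]*1000
    print("n",len(N),"Z pct",np.percentile(N[:,2],[5,25,50,75,95]).round(1))
    k=abs(N[:,2]-np.median(N[:,2]))<3;M=N[k];A=np.c_[M[:,:2],np.ones(len(M))];c=np.linalg.lstsq(A,M[:,2],rcond=None)[0]
    print("slopes deg x,y",np.degrees(c[:2]).round(2),"Z0",c[2].round(1),"rect",cv2.minAreaRect(M[:,:2].astype(np.float32)))
E
python3 -c "
from nest import *
nestpart('w9')"
```

```text
t 13.15 tcp [576.9  45.1 145.6] toolyang 82.5 rp [179.9   0.2] w 87.6 gf 0.0 F [-0.3 -0.1 -0.3] q6 -2.12
n 3503 Z pct [22.9 25.6 29.  32.9 35. ]
slopes deg x,y [-9.67 -0.09] Z0 29.5 rect ((0.7709236145019531, -0.12143135070800781), (60.4886474609375, 48.60647964477539), 89.49349212646484)
```

servo_tool(moves=[{"jaw": 0,"dx": -0.012,"dy": 0.002,"dz": 0,"roll": 0},{"jaw": 0,"dx": -0.013,"dy": 0.002,"dz": 0,"roll": 0},{"jaw": 0,"dx": 0,"dy": 0,"dz": 0,"roll": 0},{"jaw": 0,"dx": 0,"dy": 0,"dz": 0,"roll": 0},{"jaw": 0,"dx": 0,"dy": 0,"dz": -0.03,"roll": 0},{"jaw": 0,"dx": 0,"dy": 0,"dz": -0.03,"roll": 0},{"jaw": 0,"dx": 0,"dy": 0,"dz": -0.014,"roll": 0},{"jaw": 0,"dx": 0.002,"dy": -0.0003,"dz": -0.0035,"roll": 0},{"jaw": 0,"dx": 0.002,"dy": -0.0003,"dz": -0.0035,"roll": 0},{"jaw": 0,"dx": 0,"dy": 0,"dz": 0,"roll": 0}])

```text
t: 14.45
eef_pos: [0.5551, 0.0483, 0.0623]
ee_rot: [3.141, 0.001, 3.01]
force: [0.7, 0.0, -0.2]
width: 0.0006
gripper_force: 0.0
```

servo_tool(moves=[{"jaw": 0,"dx": 0.001,"dy": -0.0001,"dz": -0.0018,"roll": 0},{"jaw": 0,"dx": 0.001,"dy": -0.0001,"dz": -0.0018,"roll": 0},{"jaw": 0,"dx": 0.001,"dy": -0.0001,"dz": -0.0018,"roll": 0},{"jaw": 0,"dx": 0.001,"dy": -0.0001,"dz": -0.0018,"roll": 0},{"jaw": 0,"dx": 0.001,"dy": -0.0001,"dz": -0.0018,"roll": 0},{"jaw": 0,"dx": 0.001,"dy": -0.0001,"dz": -0.0018,"roll": 0},{"jaw": 0,"dx": 0,"dy": 0,"dz": 0,"roll": 0},{"jaw": 0,"dx": 0,"dy": 0,"dz": 0,"roll": 0},{"jaw": 0,"dx": 0,"dy": 0,"dz": 0,"roll": 0},{"jaw": 0,"dx": 0,"dy": 0,"dz": 0,"roll": 0}])

```text
t: 15.7
eef_pos: [0.5605, 0.0476, 0.051]
ee_rot: [3.142, 0.0, 3.011]
force: [-0.6, 0.2, 0.5]
width: 0.0007
gripper_force: 0.0
```

```bash
python3 -c "
from nest import *
nestpart('w10')"
```

```text
t 15.7 tcp [560.5  47.6  51. ] toolyang 82.5 rp [180.   0.] w 0.7 gf 0.0 F [-0.6  0.2  0.5] q6 -2.13
n 139 Z pct [25.7 40.6 46.5 51.  54.7]
slopes deg x,y [120.95  -1.38] Z0 104.7 rect ((-27.5583553314209, 0.6652688980102539), (2.8944144248962402, 12.492615699768066), 0.045538753271102905)
```

servo_tool(moves=[{"jaw": 0,"dx": 0.0005,"dy": 0,"dz": -0.0009,"roll": 0},{"jaw": 0,"dx": 0.0005,"dy": -0.0001,"dz": -0.0009,"roll": 0},{"jaw": 0,"dx": 0.0005,"dy": 0,"dz": -0.0009,"roll": 0},{"jaw": 0,"dx": 0.0005,"dy": -0.0001,"dz": -0.0009,"roll": 0},{"jaw": 0,"dx": 0,"dy": 0,"dz": 0,"roll": 0},{"jaw": 0,"dx": 0,"dy": 0,"dz": 0,"roll": 0},{"jaw": 0,"dx": 0,"dy": 0,"dz": 0,"roll": 0},{"jaw": 0,"dx": 0,"dy": 0,"dz": 0,"roll": 0},{"jaw": 0,"dx": 0,"dy": 0,"dz": 0,"roll": 0},{"jaw": 0,"dx": 0,"dy": 0,"dz": 0,"roll": 0}])

```text
t: 17.0
eef_pos: [0.5619, 0.0474, 0.0482]
ee_rot: [-3.141, -0.001, 3.011]
force: [-7.2, 2.0, 11.2]
width: 0.0005
gripper_force: 6.6
```

servo_tool(moves=[{"jaw": 0,"dx": -0.002,"dy": 0.0003,"dz": 0.0035,"roll": 0},{"jaw": 0,"dx": -0.004,"dy": 0.0005,"dz": 0.007,"roll": 0},{"jaw": 0,"dx": -0.004,"dy": 0.0005,"dz": 0.007,"roll": 0},{"jaw": 1,"dx": 0,"dy": 0,"dz": 0.05,"roll": 0},{"jaw": 1,"dx": 0.05,"dy": -0.006,"dz": 0.05,"roll": 0},{"jaw": 1,"dx": 0.05,"dy": -0.006,"dz": 0.01,"roll": 0},{"jaw": 1,"dx": 0.04,"dy": -0.006,"dz": 0,"roll": 0},{"jaw": 1,"dx": 0,"dy": 0,"dz": 0,"roll": 0},{"jaw": 1,"dx": 0,"dy": 0,"dz": 0,"roll": 0},{"jaw": 1,"dx": 0,"dy": 0,"dz": 0,"roll": 0}])

```text
t: 18.25
eef_pos: [0.6857, 0.0316, 0.1693]
ee_rot: [3.141, 0.0, 3.011]
force: [0.4, -0.2, -1.0]
width: 0.0649
gripper_force: 0.0
```

```bash
python3 -c "
from nest import *
nestpart('w11')"
```

```text
t 18.25 tcp [685.7  31.6 169.3] toolyang 82.5 rp [180.   0.] w 64.9 gf 0.0 F [ 0.4 -0.2 -1. ] q6 -2.03
n 2266 Z pct [22.8 23.6 24.  24.4 25. ]
slopes deg x,y [ 0.05 -0.1 ] Z0 24.0 rect ((-3.027263641357422, -0.14850807189941406), (59.731380462646484, 60.21019744873047), 0.04532603174448013)
```

The housing is seated: top at Z = 24.0 with zero tilt and square. The spacer is next.

servo_tool(moves=[{"jaw": 1,"dx": -0.005,"dy": 0.03,"dz": 0,"roll": 4},{"jaw": 1,"dx": -0.007,"dy": 0.042,"dz": 0,"roll": 5},{"jaw": 1,"dx": -0.007,"dy": 0.042,"dz": 0,"roll": 5},{"jaw": 1,"dx": -0.007,"dy": 0.042,"dz": -0.02,"roll": 5},{"jaw": 1,"dx": -0.007,"dy": 0.042,"dz": -0.03,"roll": 5},{"jaw": 1,"dx": 0,"dy": 0,"dz": -0.03,"roll": 0},{"jaw": 1,"dx": 0,"dy": 0,"dz": 0,"roll": 0},{"jaw": 1,"dx": 0,"dy": 0,"dz": 0,"roll": 0},{"jaw": 1,"dx": 0,"dy": 0,"dz": 0,"roll": 0},{"jaw": 1,"dx": 0,"dy": 0,"dz": 0,"roll": 0}], newtons=30)

```text
t: 19.55
eef_pos: [0.6541, 0.2292, 0.0902]
ee_rot: [3.141, 0.002, -2.854]
force: [-0.9, 0.1, -0.6]
width: 0.0878
gripper_force: 0.0
```

```bash
cat >> nest.py <<'E'
def bench(name,c,lo,hi):
    s=st();p,d,K,R,t=shot("wrist",name);P=cloud(d,K,R,t,True)
    m=((P[...,2]>lo)&(P[...,2]<hi)&(d>0)&(np.hypot(P[...,0]-c[0],P[...,1]-c[1])<.05)).astype(np.uint8)
    k,l,S,_=cv2.connectedComponentsWithStats(m);q=P[l==1+np.argmax(S[1:,4])]
    print("bench",len(q),np.percentile(q[:,2],[5,50,95]).round(4),cv2.minAreaRect((q[:,:2]*1000).astype(np.float32)))
E
python3 -c "
from nest import *
bench('w12',(.6575,.231),.013,.026)"
```

```text
t 19.55 tcp [654.1 229.2  90.2] toolyang 106.5 rp [1.8e+02 1.0e-01] w 87.8 gf 0.0 F [-0.9  0.1 -0.6] q6 -1.9
bench 3520 [0.0159 0.0174 0.0185] ((654.2777709960938, 231.5645294189453), (60.99530792236328, 60.253517150878906), 16.598360061645508)
```

servo_tool(moves=[{"jaw": 1,"dx": -0.0045,"dy": 0.001,"dz": -0.03,"roll": 0},{"jaw": 1,"dx": 0,"dy": 0,"dz": -0.04,"roll": 0},{"jaw": 1,"dx": 0,"dy": 0,"dz": -0.025,"roll": 0},{"jaw": 1,"dx": 0,"dy": 0,"dz": -0.014,"roll": 0},{"jaw": 1,"dx": 0,"dy": 0,"dz": -0.006,"roll": 0},{"jaw": 0.5,"dx": 0,"dy": 0,"dz": 0,"roll": 0},{"jaw": 0.5,"dx": 0,"dy": 0,"dz": 0,"roll": 0},{"jaw": 0.5,"dx": 0,"dy": 0,"dz": 0,"roll": 0},{"jaw": 0.5,"dx": 0,"dy": 0,"dz": 0,"roll": 0},{"jaw": 0.5,"dx": 0,"dy": 0,"dz": 0,"roll": 0}], newtons=30)

```text
t: 20.85
eef_pos: [0.6494, 0.2305, -0.0252]
ee_rot: [3.142, 0.001, -2.854]
force: [-0.3, -1.5, 5.6]
width: 0.0599
gripper_force: 30.0
```

servo_tool(moves=[{"jaw": 0.5,"dx": 0,"dy": 0,"dz": 0,"roll": 0},{"jaw": 0.5,"dx": 0,"dy": 0,"dz": 0.01,"roll": 0},{"jaw": 0.5,"dx": 0,"dy": 0,"dz": 0.04,"roll": 0},{"jaw": 0.5,"dx": 0,"dy": 0,"dz": 0.05,"roll": 0},{"jaw": 0.5,"dx": 0,"dy": 0,"dz": 0.05,"roll": 0},{"jaw": 0.5,"dx": 0,"dy": 0,"dz": 0.025,"roll": -6},{"jaw": 0.5,"dx": -0.008,"dy": -0.02,"dz": 0,"roll": -8},{"jaw": 0.5,"dx": -0.015,"dy": -0.04,"dz": 0,"roll": -8},{"jaw": 0.5,"dx": -0.015,"dy": -0.04,"dz": 0,"roll": -2},{"jaw": 0.5,"dx": 0,"dy": 0,"dz": 0,"roll": 0}])

```text
t: 22.1
eef_pos: [0.6095, 0.128, 0.1494]
ee_rot: [3.142, -0.001, 3.008]
force: [-0.4, 0.5, -1.7]
width: 0.06
gripper_force: 30.0
```

```bash
python3 -c "
from nest import *
look('w13')"
```

```text
t 22.1 tcp [609.5 128.  149.4] toolyang 82.3 rp [180.  -0.] w 60.0 gf 30.0 F [-0.4  0.5 -1.7] q6 -2.22
face n 5960 tilt -0.2 side 0.1
face centre world [613.8 128.6 191.9] nest [ 68.   86.8 106.1] size [59.6 60.2] ang 89.9
```

servo_tool(moves=[{"jaw": 0.5,"dx": -0.014,"dy": -0.027,"dz": 0,"roll": 0.2},{"jaw": 0.5,"dx": -0.014,"dy": -0.028,"dz": 0,"roll": 0},{"jaw": 0.5,"dx": -0.0137,"dy": -0.027,"dz": 0,"roll": 0},{"jaw": 0.5,"dx": 0,"dy": 0,"dz": -0.02,"roll": 0},{"jaw": 0.5,"dx": 0,"dy": 0,"dz": -0.015,"roll": 0},{"jaw": 0.5,"dx": 0,"dy": 0,"dz": -0.005,"roll": 0},{"jaw": 0.5,"dx": 0,"dy": 0,"dz": -0.003,"roll": 0},{"jaw": 0.5,"dx": 0,"dy": 0,"dz": -0.0025,"roll": 0},{"jaw": 0.5,"dx": 0,"dy": 0,"dz": -0.0025,"roll": 0},{"jaw": 0.5,"dx": 0,"dy": 0,"dz": -0.0025,"roll": 0}])

```text
t: 23.4
eef_pos: [0.5684, 0.0485, 0.0996]
ee_rot: [-3.141, -0.001, 3.015]
force: [-9.7, 0.3, 10.0]
width: 0.0598
gripper_force: 30.0
```

servo_tool(moves=[{"jaw": 0.5,"dx": 0,"dy": 0,"dz": -0.0025,"roll": 0},{"jaw": 0.5,"dx": 0,"dy": 0,"dz": -0.0025,"roll": 0},{"jaw": 0.5,"dx": -0.0002,"dy": 0,"dz": -0.0025,"roll": 0},{"jaw": 0.5,"dx": -0.0003,"dy": 0,"dz": -0.0025,"roll": 0},{"jaw": 0.5,"dx": -0.0003,"dy": 0,"dz": -0.002,"roll": 0},{"jaw": 0.5,"dx": 0,"dy": 0,"dz": 0,"roll": 0},{"jaw": 0.5,"dx": 0,"dy": 0,"dz": 0,"roll": 0},{"jaw": 0.5,"dx": 0,"dy": 0,"dz": 0,"roll": 0},{"jaw": 0.5,"dx": 0,"dy": 0,"dz": 0,"roll": 0},{"jaw": 0.5,"dx": 0,"dy": 0,"dz": 0,"roll": 0}])

```text
t: 24.65
eef_pos: [0.5695, 0.0484, 0.0882]
ee_rot: [3.142, 0.002, 3.015]
force: [-3.8, -1.4, 7.0]
width: 0.0596
gripper_force: 30.0
```

```bash
python3 -c "
from nest import *
look('w14')"
```

```text
t 24.65 tcp [569.5  48.4  88.2] toolyang 82.7 rp [1.8e+02 1.0e-01] w 59.6 gf 30.0 F [-3.8 -1.4  7. ] q6 -2.13
face n 6838 tilt 31.2 side 0.1
face centre world [567.4  49.8 132.4] nest [ 7.4  2.7 72.4] size [58.8 59.7] ang 0.3
```

servo_tool(moves=[{"jaw": 0.5,"dx": -0.001,"dy": -0.0005,"dz": 0.001,"roll": 0},{"jaw": 0.5,"dx": -0.003,"dy": -0.0007,"dz": -0.001,"roll": -0.2},{"jaw": 0.5,"dx": -0.003,"dy": -0.0005,"dz": -0.002,"roll": 0},{"jaw": 0.5,"dx": -0.0006,"dy": 0,"dz": -0.0022,"roll": 0},{"jaw": 0.5,"dx": 0.002,"dy": -0.0003,"dz": -0.0036,"roll": 0},{"jaw": 0.5,"dx": 0.002,"dy": -0.0003,"dz": -0.0036,"roll": 0},{"jaw": 0.5,"dx": 0.002,"dy": -0.0003,"dz": -0.0036,"roll": 0},{"jaw": 0.5,"dx": 0.002,"dy": -0.0003,"dz": -0.0036,"roll": 0},{"jaw": 0.5,"dx": 0,"dy": 0,"dz": 0,"roll": 0},{"jaw": 0.5,"dx": 0,"dy": 0,"dz": 0,"roll": 0}])

```text
t: 25.95
eef_pos: [0.5689, 0.0455, 0.0678]
ee_rot: [-3.142, 0.0, 3.011]
force: [-0.4, 0.6, -1.8]
width: 0.0599
gripper_force: 30.0
```

```bash
python3 -c "
from nest import *
look('w15')"
```

```text
t 25.95 tcp [568.9  45.5  67.8] toolyang 82.5 rp [-180.    0.] w 59.9 gf 30.0 F [-0.4  0.6 -1.8] q6 -2.12
face n 6853 tilt 30.5 side -0.1
face centre world [566.9  46.9 112. ] nest [-2.9 -0.3 54.8] size [59.7 58.9] ang 89.8
```

servo_tool(moves=[{"jaw": 0.5,"dx": 0.002,"dy": -0.0003,"dz": -0.003,"roll": 0},{"jaw": 0.5,"dx": 0.002,"dy": -0.0003,"dz": -0.0034,"roll": 0},{"jaw": 0.5,"dx": 0.002,"dy": -0.0002,"dz": -0.0032,"roll": 0},{"jaw": 0.5,"dx": 0,"dy": 0,"dz": 0,"roll": 0},{"jaw": 0.5,"dx": 0,"dy": 0,"dz": 0,"roll": 0},{"jaw": 1,"dx": 0,"dy": 0,"dz": 0,"roll": 0},{"jaw": 1,"dx": 0,"dy": 0,"dz": 0,"roll": 0},{"jaw": 1,"dx": 0,"dy": 0,"dz": 0,"roll": 0},{"jaw": 1,"dx": 0,"dy": 0,"dz": 0,"roll": 0},{"jaw": 1,"dx": 0,"dy": 0,"dz": 0,"roll": 0}])

```text
t: 27.25
eef_pos: [0.5754, 0.0448, 0.0585]
ee_rot: [3.141, 0.001, 3.011]
force: [0.3, -0.1, -0.2]
width: 0.0879
gripper_force: 0.0
```

servo_tool(moves=[{"jaw": 1,"dx": 0,"dy": 0,"dz": 0.02,"roll": 0},{"jaw": 1,"dx": 0,"dy": 0,"dz": 0.05,"roll": 0},{"jaw": 1,"dx": 0.02,"dy": -0.003,"dz": 0.04,"roll": 0},{"jaw": 1,"dx": 0.04,"dy": -0.005,"dz": 0,"roll": 0},{"jaw": 1,"dx": 0.04,"dy": -0.005,"dz": 0,"roll": 0},{"jaw": 1,"dx": 0.02,"dy": -0.003,"dz": 0,"roll": 0},{"jaw": 1,"dx": 0,"dy": 0,"dz": 0,"roll": 0},{"jaw": 1,"dx": 0,"dy": 0,"dz": 0,"roll": 0},{"jaw": 1,"dx": 0,"dy": 0,"dz": 0,"roll": 0},{"jaw": 1,"dx": 0,"dy": 0,"dz": 0,"roll": 0}])

```text
t: 28.5
eef_pos: [0.6946, 0.0289, 0.1688]
ee_rot: [3.141, 0.001, 3.011]
force: [0.1, 0.1, 0.0]
width: 0.0876
gripper_force: 0.0
```

```bash
python3 -c "
from nest import *
nestpart('w16',zlo=.03)"
```

```text
t 28.5 tcp [694.6  28.9 168.8] toolyang 82.5 rp [180.   0.] w 87.6 gf 0.0 F [0.1 0.1 0. ] q6 -2.02
n 2847 Z pct [41.1 41.6 42.  42.4 42.9]
slopes deg x,y [ 0.09 -0.04] Z0 42.0 rect ((-2.753734588623047, -0.7963466644287109), (60.42111587524414, 60.60490036010742), 0.05870050564408302)
```

The spacer is seated too, with its top at Z = 42.0 and flat. Now the white cover.

servo_tool(moves=[{"jaw": 1,"dx": -0.02,"dy": 0.02,"dz": 0.01,"roll": 0},{"jaw": 1,"dx": -0.03,"dy": 0.03,"dz": 0,"roll": 0.4},{"jaw": 1,"dx": -0.034,"dy": 0.033,"dz": 0,"roll": 0},{"jaw": 1,"dx": -0.034,"dy": 0.033,"dz": 0,"roll": 0},{"jaw": 1,"dx": -0.034,"dy": 0.032,"dz": 0,"roll": 0},{"jaw": 1,"dx": -0.032,"dy": 0.03,"dz": -0.03,"roll": 0},{"jaw": 1,"dx": -0.02,"dy": 0.018,"dz": -0.03,"roll": 0},{"jaw": 1,"dx": 0,"dy": 0,"dz": -0.025,"roll": 0},{"jaw": 1,"dx": 0,"dy": 0,"dz": 0,"roll": 0},{"jaw": 1,"dx": 0,"dy": 0,"dz": 0,"roll": 0}], newtons=20)

```text
t: 29.8
eef_pos: [0.4916, 0.2249, 0.0943]
ee_rot: [3.141, 0.001, 3.018]
force: [-0.4, 0.5, 0.6]
width: 0.0876
gripper_force: 0.0
```

```bash
python3 -c "
from nest import *
bench('w17',(.492,.2245),.006,.015)"
```

```text
t 29.8 tcp [491.6 224.9  94.3] toolyang 82.9 rp [1.8e+02 1.0e-01] w 87.6 gf 0.0 F [-0.4  0.5  0.6] q6 -2.49
bench 2763 [0.0081 0.0095 0.0114] ((489.6293029785156, 224.98089599609375), (60.46721649169922, 60.475196838378906), 82.6796646118164)
```

servo_tool(moves=[{"jaw": 1,"dx": -0.004,"dy": 0,"dz": -0.034,"roll": 0},{"jaw": 1,"dx": 0,"dy": 0,"dz": -0.04,"roll": 0},{"jaw": 1,"dx": 0,"dy": 0,"dz": -0.025,"roll": 0},{"jaw": 1,"dx": 0,"dy": 0,"dz": -0.014,"roll": 0},{"jaw": 1,"dx": 0,"dy": 0,"dz": -0.006,"roll": 0},{"jaw": 0.5,"dx": 0,"dy": 0,"dz": 0,"roll": 0},{"jaw": 0.5,"dx": 0,"dy": 0,"dz": 0,"roll": 0},{"jaw": 0.5,"dx": 0,"dy": 0,"dz": 0,"roll": 0},{"jaw": 0.5,"dx": 0,"dy": 0,"dz": 0,"roll": 0},{"jaw": 0.5,"dx": 0,"dy": 0,"dz": 0,"roll": 0}], newtons=20)

```text
t: 31.1
eef_pos: [0.4872, 0.2249, -0.0252]
ee_rot: [3.141, 0.001, 3.018]
force: [-1.3, -0.3, 5.8]
width: 0.0593
gripper_force: 20.0
```

servo_tool(moves=[{"jaw": 0.5,"dx": 0,"dy": 0,"dz": 0,"roll": 0},{"jaw": 0.5,"dx": 0,"dy": 0,"dz": 0.01,"roll": 0},{"jaw": 0.5,"dx": 0,"dy": 0,"dz": 0.04,"roll": 0},{"jaw": 0.5,"dx": 0,"dy": 0,"dz": 0.05,"roll": 0},{"jaw": 0.5,"dx": 0,"dy": 0,"dz": 0.05,"roll": 0},{"jaw": 0.5,"dx": 0.01,"dy": -0.02,"dz": 0.02,"roll": 0},{"jaw": 0.5,"dx": 0.02,"dy": -0.04,"dz": 0,"roll": -0.4},{"jaw": 0.5,"dx": 0.02,"dy": -0.04,"dz": 0,"roll": 0},{"jaw": 0.5,"dx": 0,"dy": 0,"dz": 0,"roll": 0},{"jaw": 0.5,"dx": 0,"dy": 0,"dz": 0,"roll": 0}])

```text
t: 32.35
eef_pos: [0.5366, 0.1245, 0.1443]
ee_rot: [3.142, -0.0, 3.01]
force: [0.1, -0.8, -1.7]
width: 0.0594
gripper_force: 20.0
```

```bash
python3 -c "
from nest import *
look('w18',lo=.025,hi=.04)"
```

```text
t 32.35 tcp [536.6 124.5 144.3] toolyang 82.4 rp [180.  -0.] w 59.4 gf 20.0 F [ 0.1 -0.8 -1.7] q6 -2.29
face n 4399 tilt -0.1 side -0.0
face centre world [538.8 125.3 178.6] nest [ -2.6  73.7 131.6] size [59.5 60.3] ang 89.5
```

servo_tool(moves=[{"jaw": 0.5,"dx": 0.0083,"dy": -0.019,"dz": 0,"roll": 0.1},{"jaw": 0.5,"dx": 0.0083,"dy": -0.02,"dz": 0,"roll": 0},{"jaw": 0.5,"dx": 0.0083,"dy": -0.02,"dz": 0,"roll": 0},{"jaw": 0.5,"dx": 0.0083,"dy": -0.02,"dz": 0,"roll": 0},{"jaw": 0.5,"dx": 0,"dy": 0,"dz": -0.015,"roll": 0},{"jaw": 0.5,"dx": 0,"dy": 0,"dz": -0.015,"roll": 0},{"jaw": 0.5,"dx": 0,"dy": 0,"dz": -0.005,"roll": 0},{"jaw": 0.5,"dx": 0,"dy": 0,"dz": -0.0025,"roll": 0},{"jaw": 0.5,"dx": 0,"dy": 0,"dz": -0.0025,"roll": 0},{"jaw": 0.5,"dx": 0,"dy": 0,"dz": -0.0025,"roll": 0}])

```text
t: 33.65
eef_pos: [0.5697, 0.046, 0.1024]
ee_rot: [3.141, -0.0, 3.013]
force: [-4.9, 1.2, 5.3]
width: 0.0591
gripper_force: 20.0
```

servo_tool(moves=[{"jaw": 0.5,"dx": 0,"dy": 0,"dz": -0.0025,"roll": 0},{"jaw": 0.5,"dx": 0,"dy": 0,"dz": -0.0025,"roll": 0},{"jaw": 0.5,"dx": 0,"dy": 0,"dz": -0.0025,"roll": 0},{"jaw": 0.5,"dx": 0,"dy": 0,"dz": -0.0025,"roll": 0},{"jaw": 0.5,"dx": 0,"dy": 0,"dz": -0.0015,"roll": 0},{"jaw": 0.5,"dx": 0,"dy": 0,"dz": 0,"roll": 0},{"jaw": 0.5,"dx": 0,"dy": 0,"dz": 0,"roll": 0},{"jaw": 0.5,"dx": 0,"dy": 0,"dz": 0,"roll": 0},{"jaw": 0.5,"dx": 0,"dy": 0,"dz": 0,"roll": 0},{"jaw": 0.5,"dx": 0,"dy": 0,"dz": 0,"roll": 0}])

```text
t: 34.9
eef_pos: [0.5701, 0.0457, 0.0902]
ee_rot: [3.142, 0.0, 3.012]
force: [0.2, 1.6, 2.7]
width: 0.0598
gripper_force: 20.0
```

```bash
python3 -c "
from nest import *
look('w19',lo=.01,hi=.08)"
```

```text
t 34.9 tcp [570.1  45.7  90.2] toolyang 82.6 rp [180.   0.] w 59.8 gf 20.0 F [0.2 1.6 2.7] q6 -2.12
face n 4573 tilt 31.8 side -0.1
face centre world [570.2  47.  124.9] nest [ 6.3  0.2 64.3] size [59.5 59.5] ang 90.0
```

servo_tool(moves=[{"jaw": 0.5,"dx": -0.001,"dy": 0,"dz": 0.0005,"roll": 0},{"jaw": 0.5,"dx": -0.003,"dy": 0.0003,"dz": -0.0012,"roll": 0},{"jaw": 0.5,"dx": -0.003,"dy": 0.0002,"dz": -0.0018,"roll": 0},{"jaw": 0.5,"dx": -0.0005,"dy": 0,"dz": -0.0019,"roll": 0},{"jaw": 0.5,"dx": 0.0013,"dy": -0.0002,"dz": -0.0023,"roll": 0},{"jaw": 0.5,"dx": 0.0013,"dy": -0.0002,"dz": -0.0023,"roll": 0},{"jaw": 0.5,"dx": 0.0013,"dy": -0.0002,"dz": -0.0023,"roll": 0},{"jaw": 0.5,"dx": 0,"dy": 0,"dz": 0,"roll": 0},{"jaw": 0.5,"dx": 0,"dy": 0,"dz": 0,"roll": 0},{"jaw": 0.5,"dx": 0,"dy": 0,"dz": 0,"roll": 0}])

```text
t: 36.2
eef_pos: [0.5665, 0.0456, 0.079]
ee_rot: [3.142, 0.0, 3.012]
force: [0.5, 0.0, -1.8]
width: 0.0596
gripper_force: 20.0
```

```bash
python3 -c "
from nest import *
look('w20',lo=.01,hi=.08)"
```

```text
t 36.2 tcp [566.5  45.6  79. ] toolyang 82.6 rp [180.   0.] w 59.6 gf 20.0 F [ 0.5  0.  -1.8] q6 -2.12
face n 4650 tilt 30.5 side -0.2
face centre world [566.6  46.9 113.8] nest [-2.2 -0.4 56.5] size [59.7 59.5] ang 89.8
```

servo_tool(moves=[{"jaw": 0.5,"dx": 0.0009,"dy": -0.0001,"dz": -0.0016,"roll": 0},{"jaw": 0.5,"dx": 0.0009,"dy": -0.0001,"dz": -0.0016,"roll": 0},{"jaw": 0.5,"dx": 0,"dy": 0,"dz": 0,"roll": 0},{"jaw": 0.5,"dx": 0,"dy": 0,"dz": 0,"roll": 0},{"jaw": 1,"dx": 0,"dy": 0,"dz": 0,"roll": 0},{"jaw": 1,"dx": 0,"dy": 0,"dz": 0,"roll": 0},{"jaw": 1,"dx": 0,"dy": 0,"dz": 0,"roll": 0},{"jaw": 1,"dx": 0,"dy": 0,"dz": 0,"roll": 0},{"jaw": 1,"dx": 0,"dy": 0,"dz": 0,"roll": 0},{"jaw": 1,"dx": 0,"dy": 0,"dz": 0,"roll": 0}])

```text
t: 37.5
eef_pos: [0.5683, 0.0454, 0.0757]
ee_rot: [3.142, -0.0, 3.012]
force: [-0.9, -0.8, 0.2]
width: 0.0874
gripper_force: 0.0
```

servo_tool(moves=[{"jaw": 1,"dx": 0,"dy": 0,"dz": 0.02,"roll": 0},{"jaw": 1,"dx": 0,"dy": 0,"dz": 0.05,"roll": 0},{"jaw": 1,"dx": 0,"dy": 0,"dz": 0.04,"roll": 0},{"jaw": 1,"dx": 0.03,"dy": -0.004,"dz": 0,"roll": 0},{"jaw": 1,"dx": 0.04,"dy": -0.005,"dz": 0,"roll": 0},{"jaw": 1,"dx": 0.04,"dy": -0.005,"dz": 0,"roll": 0},{"jaw": 1,"dx": 0.02,"dy": -0.003,"dz": 0,"roll": 0},{"jaw": 1,"dx": 0,"dy": 0,"dz": 0,"roll": 0},{"jaw": 1,"dx": 0,"dy": 0,"dz": 0,"roll": 0},{"jaw": 1,"dx": 0,"dy": 0,"dz": 0,"roll": 0}])

```text
t: 38.75
eef_pos: [0.6977, 0.0286, 0.1861]
ee_rot: [3.141, 0.0, 3.013]
force: [0.8, 0.5, 0.1]
width: 0.0876
gripper_force: 0.0
```

```bash
python3 -c "
from nest import *
nestpart('w21',zlo=.045,zhi=.06);nestpart('w22',zlo=.062,zhi=.08)"
```

```text
t 38.75 tcp [697.7  28.6 186.1] toolyang 82.6 rp [180.   0.] w 87.6 gf 0.0 F [0.8 0.5 0.1] q6 -2.02
n 1861 Z pct [51.  51.6 52.  52.4 53.1]
slopes deg x,y [ 0.02 -0.12] Z0 52.0 rect ((-2.1003971099853516, -0.5114822387695312), (60.41557312011719, 59.77922058105469), 0.38957130908966064)
t 38.8 tcp [697.8  28.6 186.3] toolyang 82.6 rp [180.   0.] w 87.5 gf 0.0 F [-0.1 -0.5 -0.3] q6 -2.02
n 850 Z pct [68.8 69.5 69.9 70.3 70.9]
slopes deg x,y [-0.23  0.07] Z0 69.9 rect ((-2.4400415420532227, -0.4447174072265625), (32.759117126464844, 32.28830337524414), 38.8317985534668)
```

View pics/w22.png

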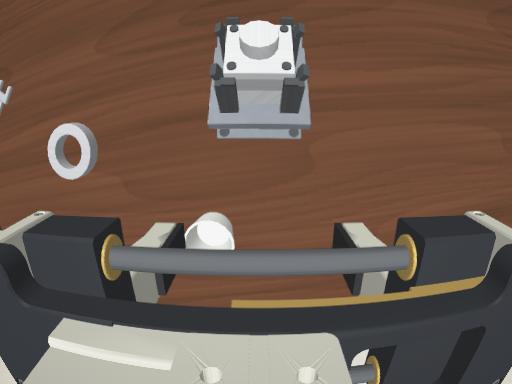

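Wrist view w22 shows the cover flat and square between the four walls at about (259,48), with its boss up. The ring at (73,152) and the tub at (210,238) look undisturbed. Measured flange top is 52.0 mm and boss top 69.9 mm, against 52 and 70 expected, and the gripper is clear. I'm handing the job in.

```bash
python3 -c "
from station import *
print(job_done())"
```

```text
the job is handed in; nothing more can be done
None
```

The housing, spacer and cover are stacked in the fixture in that order, measured flat, square and fully home, with the gripper clear; the job was handed in at about 39 s, and no verdict came back.

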